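# Zero-check a coating gauge, then hold it on the marked spot of a test panel

### The arm

A 6-joint arm with a two-finger parallel gripper is mounted at the origin on a cart in front of the work surface, level with it; the furniture and walls round the work are solid. World frame = base frame: x ahead of the robot, y to its left, z up, the work surface at z = 0. Lengths are in m, angles in rad, forces in N, time in s.
With the tool pointing down it reaches from about 0.35 to 0.85 m from the base axis. Payload 8.1 kg.
Tool frame: the origin (TCP) lies on the mounting face of the last link; the fingertips stand 186 mm ahead of it and the grasp point (between the pads) lies 167 mm ahead of it; z points along the fingers, y is the line along which they close (so a half turn about z gives the same grasp; the last joint's range is limited). The gripper opens to 93 mm and grips with 3 to 60 N. Pads are 15 mm wide; open, the fingers measure 128 mm over their backs; the gripper's body (75 mm by 188 mm) begins 65 mm behind the grasp point.
Start: joints at [-1.341, 0.13, 1.488, -0, 1.523, -0.085], TCP at [0.186, -0.571, 0.405] pointing down, gripper open.
Joint ranges: [-2.96, 2.96], [-0.89, 2.26], [0.02, 2.5], [-1.34, 4.48], [0, 2.73], [-2.66, 2.66]. Speed limits (rad/s): [2.39, 2.39, 2.79, 3.14, 3.14, 3.14].

### API

Orientations are given as a rotation vector (axis times angle).
In Python, from plant import * gives the robot as it stands. The module is installed in compiled form; this text tells all that it offers.
- The arm moves only by the tool arm_command, never from a script. Its argument "increments" is a list of rows, each a list of 6 numbers: the shift along the tool's x, y, z in units of 0.2 m (1.0 is 0.2 m), then the turn, a rotation vector about the tool's x, y, z in units of pi rad (1.0 is pi rad). A call has exactly 5 rows; each row is the pose to reach, as a shift and turn from the pose commanded when the call began, along the tool's axes at that moment, turning the shorter way round; what a row does not reach only later rows make up. A row lasts 1/8 s, in which the tool goes at most 62.5 mm and 10.7 degrees, less where a joint would pass 70% of its speed; a pose out of reach is approached as far as the arm can. A call with a number of a shift or a turn outside -1 to 1 is refused whole. A call with a gripper value outside its range is refused whole. "fingers" is the closure, from -1 (fully open) to 1 (shut), set as the call begins (left out, the last holds). The fingers move at their own pace and stop on an object; "force" is the grip in N (left out, the last holds). Time passes only in rows, so rows that repeat a pose let the fingers close, or fill a call up. It gives the time, the measured TCP pose, the force, the opening and the grip force at its end, in the units of the state.
- read_state(): the state, without advancing time (a new reading comes with each control period).
- read_camera(name): name is "side" or "top" or "wrist"; returns a dict with "image" (420x560x3 uint8, red, green, blue), "fx", "fy", "cx", "cy" (pixels), "T" (4x4, takes a point from camera to world coordinates). Camera axes: x right, y down, z forward; pixel columns grow to the right and rows downward; lengths in m; the calibration is good to about 2 mm. A picture is of the moment at which its call begins. There is no depth.
- close_job(): hands the job in; it is judged then, once.
The state is a dict: "t": time; "q": joint angles; "dq": joint speeds; "joint_torque": joint torques, N m; "tool_pos": TCP position; "orientation": TCP orientation; "force": force on the tool from outside, world axes, zero at the start; "wrist_torque": the same for the moment, N m; "opening": finger opening in m; "gripper_force": force on a finger pad.
Only numpy, scipy, OpenCV 4.12 (cv2) and the standard library are available. Lean on these libraries where they do the work, as an engineer would, in place of code of your own. Each camera call takes 0.05 s, during which the arm holds its last target. There are 200 camera calls.

### The job

Take the pen-shaped coating thickness gauge out of its stand and check its zero: press it upright on the bare steel disc for about a second, lightly, so that its sprung foot is roughly half way in. Then press it just as lightly, square to the tilted painted panel, with the whole foot inside the drawn ring, and finish while still holding it there. Leave the other things on the bench where they are.

Things in the scene. Friction and masses are not known exactly. Their poses are not given: they have to be found in the camera images.
- gauge: pen-shaped coating gauge, 135 mm long, 0.13 kg, upright in its stand. Origin: face of the steel foot when fully out; z up its axis. Heights above the origin: foot (14 mm dia) 0-10 mm, black barrel (24 mm dia) 10-36, collar (34 mm dia) 35-40, grey flat-sided handle 40-135, 30 mm along x, 22 mm along y; display on the -x side. Grip across the 22 mm flats (y), about 95 mm up
- foot_face (a point): centre of the flat steel foot face, 14 mm in diameter, at the lower end of the gauge; moves with the sprung foot; axes as the gauge's
- gauge_foot (a joint): how far the sprung foot is pushed into the gauge's barrel, m: 0 fully out, 0.010 bottomed (flush with the barrel). Starts to move at 2 N and needs 0.5 N more per mm: 4.5 N half way, 7 N at the bottom
- gauge_stand: round grey stand fixed to the bench: foot disc 84 mm dia, 8 mm high, with an upright cup 42 mm in outer diameter, rim 50 mm above the bench. The gauge's barrel hangs in its 27 mm hole with the collar on the rim and the foot free, so it comes out after 40 mm straight up. Origin: centre of the underside, z up
- zero_plate: square grey base, 72x72x10 mm, fixed to the bench, with the bare steel disc in it; origin: centre of its underside, z up
- zero_spot (a point): centre of the top face of the bare steel disc, 44 mm in diameter, 13 mm above the bench and 3 mm proud of the grey base; level, z up
- panel_stand: grey metal stand fixed to the bench, base 130 x 200 mm (x, y), with two uprights that carry the tilting table and the white painted panel, 100x150 mm; origin: centre of its underside on the bench
- ring (a point): centre of the marked spot, on the panel's surface: a thin dark drawn ring of 26 mm inner diameter. z: the panel's outward normal; y: along its long side; x: up its slope. It lies 25 mm to +y and 8 mm to -x of the panel's centre, 35 mm or more from the clips and uprights, which stand at most 15 mm above the panel
- pipette_rack: open sloping wooden rack with wood-handled tools lying in it, part of the room, fixed in the middle of the bench between the gauge stand and the panel: 130 mm along x, 300 mm along y with the overhanging tools, highest (160 mm above the bench) at its +y end; carry things over it or round it
- panel_table (a joint): tilt of the table with the panel, rad: 0 level, larger leans its face toward the stand's -x side; locked by stiff friction, it does not give under a light push
- marker: white marker pen with a red cap, lying, 135 mm long, 17 mm thick. A bystander; origin: centre of its underside
- label_pad: flat pad of paper labels, 46x85x10 mm. A bystander; origin: centre of its underside
- timer: flat bench timer, 64x70x18 mm. A bystander; origin: centre of its underside
- slide_box: clear plastic box, 69x96x28 mm. A bystander; origin: centre of its underside
- spray_bottle: tall trigger spray bottle, 58x124x278 mm. A bystander; origin: centre of its underside
- reagent_bottle: screw-cap reagent bottle, 56 mm across, 110 mm tall. A bystander; origin: centre of its underside
- vial: small glass vial, 27 mm across, 60 mm tall. A bystander; origin: centre of its underside
- tape_roll: roll of tape lying flat, 96 mm across, 25 mm tall. A bystander; origin: centre of its underside

How it is judged:
By the outcome, as a careful person would: the job done as asked, in the order asked, and still so for the second after the job is handed in, while the arm keeps its last pose, push and grip.
It also fails if it takes over 48 s, if anything falls off the work surface, if the arm or the gripper's body presses on something with over 40 N, if the wrist force passes 120 N, or if a joint passes its speed limit or range.

## Working session

There is one attempt and no reset: what is moved stays moved. The work goes in short steps, Python scripts to look and compute and a tool call to move; the robot and the scene stay as the last step left them, time stands still between calls to the robot, and variables do not carry over. Pictures are saved under pics/ and viewed, at most 10 in all, crops included, and the job is handed in when it is done.

Besides the shell and the picture viewer there is one more tool, called as name(argument=value, ...) on one line, values as JSON. arm_command: Moves the arm, as the interface text tells. Shifts and turns lie within -1 to 1; 1 stands for 0.2 m of shift or pi rad of turn. Its arguments: {"type":"object","properties":{"increments":{"type":"array","items":{"type":"array","items":{"type":"number","minimum":-1,"maximum":1}}},"fingers":{"type":"number"},"force":{"type":"number"}},"required":["increments"]}

```bash
mkdir -p pics
cat > h.py <<'E'
from plant import *
import numpy as np, cv2, pickle
from scipy.spatial.transform import Rotation as R
def snap(n,f):
    c=read_camera(n); cv2.imwrite(f'pics/{f}.png',c['image'][:,:,::-1]); pickle.dump(c,open(f'pics/{f}.pkl','wb')); return c
def load(f): return pickle.load(open(f'pics/{f}.pkl','rb'))
def ray(c,u,v):
    d=c['T'][:3,:3]@np.array([(u-c['cx'])/c['fx'],(v-c['cy'])/c['fy'],1]); return c['T'][:3,3],d/np.linalg.norm(d)
def onz(c,u,v,z):
    o,d=ray(c,u,v); return o+d*(z-o[2])/d[2]
def tri(obs):
    A=np.zeros((3,3));b=np.zeros(3)
    for c,u,v in obs:
        o,d=ray(c,u,v);P=np.eye(3)-np.outer(d,d);A+=P;b+=P@o
    x=np.linalg.solve(A,b)
    return x,[np.linalg.norm((np.eye(3)-np.outer(ray(*q)[1],ray(*q)[1]))@(x-q[0]['T'][:3,3])) for q in obs]
def proj(c,p):
    q=np.linalg.inv(c['T'])@np.append(p,1); return c['fx']*q[0]/q[2]+c['cx'],c['fy']*q[1]/q[2]+c['cy']
E
python3 - <<'E'
from h import *
for n in ('top','side','wrist'):
    c=snap(n,n+'0'); print(n,c['fx'],c['T'].round(3).tolist())
print(read_state())
a=cv2.imread('pics/top0.png');b=cv2.imread('pics/side0.png')
E
```

```text
top 512.2443705003537 [[-0.432, -0.805, 0.407, -0.23], [-0.902, 0.379, -0.207, 0.482], [0.013, -0.456, -0.89, 1.774], [0.0, 0.0, 0.0, 1.0]]
side 470.67162784175434 [[0.958, -0.139, 0.25, 0.164], [-0.286, -0.442, 0.85, -1.277], [-0.008, -0.886, -0.464, 0.83], [0.0, 0.0, 0.0, 1.0]]
wrist 295.5328318533977 [[0.309, -0.92, -0.24, 0.252], [-0.951, -0.3, -0.076, -0.549], [-0.002, 0.252, -0.968, 0.384], [0.0, 0.0, 0.0, 1.0]]
{'t': 0.15, 'q': array([-1.34140001e+00,  1.31004229e-01,  1.48902892e+00, -1.49831148e-05,
        1.52300638e+00, -8.53947199e-02]), 'dq': array([ 0.00078317, -0.00181108, -0.00355244, -0.00061811,  0.00067239,
        0.00065424]), 'joint_torque': array([ 4.47667544e-04, -5.60478580e+01, -4.92336023e+01,  7.68507994e-02,
        3.05028702e-02, -1.01080793e-04]), 'tool_pos': array([ 0.18575228, -0.57033871,  0.40391846]), 'orientation': array([-3.10133463e+00, -4.92208591e-01,  1.86858687e-04]), 'force': array([ 0.38150075, -0.00050013, -0.37874682]), 'wrist_torque': array([-0.00279171, -0.00209593, -0.00361307]), 'gripper_force': 0.0, 'opening': 0.09312455752981898}
```

View pics/top0.png

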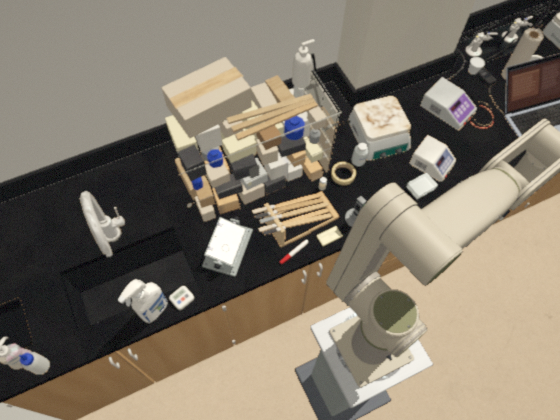

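View pics/side0.png

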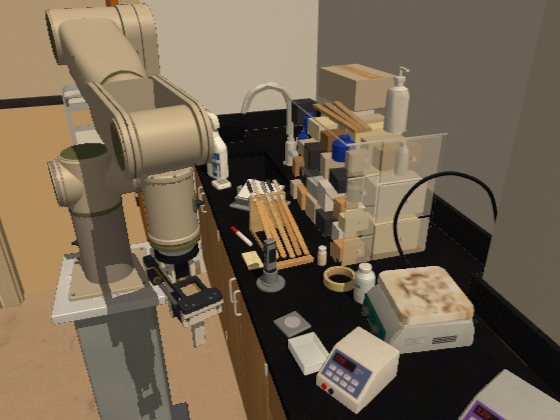

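Top: gauge stand near (355,212) partly hidden by the arm, rack (300,215), panel (228,245) with the ring to be found. Side: gauge top (270,240), its stand (271,284), zero plate (292,323), panel (262,193).

Run:
```python
from h import *
t=load('top0');s=load('side0');w=load('wrist0')
for n,c,u,v,z in [('stand',s,271,284,.004),('stand t',t,355,212,.05),('plate',s,292,323,.012),('panel',s,262,193,.1),('panel t',t,228,245,.1),('gauge top',s,270,240,.145),('rack t',t,300,215,.1),('pad',t,330,237,0.01),('marker t',t,294,252,.01),('tape',t,343,174,.02),('vial',s,322,256,.03),('timer',t,181,297,.02),('slide',s,308,352,.02),('reag',s,364,285,.05)]:
    print(n,onz(c,u,v,z).round(3))
def big(c,x0,x1,y0,y1,k): return cv2.resize(c['image'][y0:y1,x0:x1,::-1],None,fx=k,fy=k,interpolation=cv2.INTER_CUBIC)
A=big(s,225,325,180,340,3.5);B=big(t,195,375,180,280,2.5)
im=np.zeros((580,800,3),np.uint8);im[:560,:350]=A;im[:250,350:800]=B
im[250:565,355:775]=cv2.resize(w['image'][:,:,::-1],(420,315))
cv2.imwrite('pics/m1.png',im)
```

```text
stand [ 0.449 -0.201  0.004]
stand t [ 0.455 -0.186  0.05 ]
plate [ 0.453 -0.387  0.012]
panel [0.53  0.205 0.1  ]
panel t [0.512 0.309 0.1  ]
gauge top [ 0.452 -0.187  0.145]
rack t [0.51  0.023 0.1  ]
pad [ 0.417 -0.063  0.01 ]
marker t [0.42  0.088 0.01 ]
tape [ 0.638 -0.239  0.02 ]
vial [ 0.628 -0.144  0.03 ]
timer [0.432 0.531 0.02 ]
slide [ 0.455 -0.503  0.02 ]
reag [ 0.674 -0.34   0.05 ]
```

View pics/m1.png

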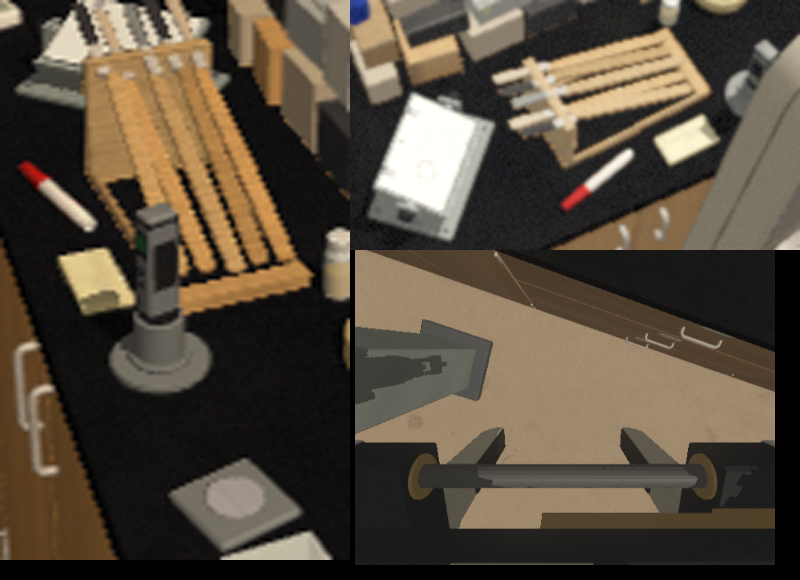

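The crop shows the gauge upright in its stand, the zero plate clear, and the ring faint at about (425,170) of the crop in the top view. I'll move the wrist camera over the gauge and plate.

```bash
cat >> h.py <<'E'
def cmd():
    try: return pickle.load(open('cmd.pkl','rb'))
    except Exception:
        s=read_state(); return s['tool_pos'],R.from_rotvec(s['orientation'])
def meas():
    s=read_state(); return s['tool_pos'],R.from_rotvec(s['orientation'])
def inc(p,r=None,base=None):
    p0,r0=base or meas(); r=r or r0
    return (r0.inv().apply(np.array(p)-p0)/.2).round(3).tolist()+((r0.inv()*r).as_rotvec()/np.pi).round(4).tolist()
def apply(row,base):
    p0,r0=base; return p0+r0.apply(np.array(row[:3])*.2), r0*R.from_rotvec(np.array(row[3:])*np.pi)
E
python3 - <<'E'
from h import *
p,r=meas();print(r.as_matrix().round(3))
c=load('wrist0');print((r.as_matrix().T@(c['T'][:3,3]-p)).round(4)); print((r.as_matrix().T@c['T'][:3,:3]).round(3))
print(inc([.42,-.28,.42]))
E
```

```text
[[ 0.951  0.31  -0.   ]
 [ 0.31  -0.951  0.001]
 [ 0.    -0.001 -1.   ]]
[0.0695 0.0001 0.0201]
[[-0.    -0.968 -0.252]
 [ 1.    -0.    -0.001]
 [ 0.001 -0.252  0.968]]
[1.563, -1.018, -0.079, 0.0, 0.0, 0.0]
```

arm_command(increments=[[0.3,-0.2,0,0,0,0],[0.6,-0.4,-0.02,0,0,0],[0.8,-0.6,-0.04,0,0,0],[1,-0.7,-0.05,0,0,0],[1,-0.7,-0.05,0,0,0]])

```text
t: 0.78
tool_pos: [0.3347, -0.3728, 0.415]
orientation: [-3.101, -0.5, -0.002]
force: [-0.1, -0.2, -0.4]
opening: 0.0928
gripper_force: 0.0
```

arm_command(increments=[[0.3,-0.15,0,0,0,0],[0.55,-0.3,-0.03,0,0,0],[0.55,-0.3,-0.03,0,0,0],[0.55,-0.3,-0.03,0,0,0],[0.55,-0.3,-0.03,0,0,0]])

```text
t: 1.4
tool_pos: [0.4177, -0.2857, 0.4204]
orientation: [-3.103, -0.489, 0.001]
force: [-0.6, -1.2, 0.1]
opening: 0.0928
gripper_force: 0.0
```

Run:
```python
from h import *
print(meas()[0],read_state()['t']); snap('wrist','w1'); snap('top','t1')
```

```text
[ 0.41773245 -0.28565446  0.4203652 ] 1.4
```

View pics/w1.png

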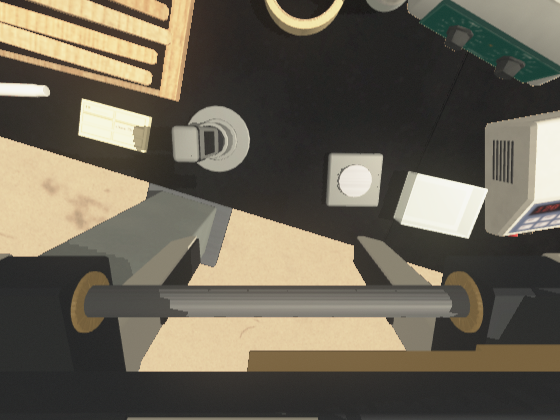

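Wrist view: gauge top face about (186,142), stand disc about (219,139), steel disc (355,181), plate square around it; display on the image-right side of the gauge. Zoom for corners.

Run:
```python
from h import *
w=load('w1');t=load('t1');g=w['image'].astype(int)
# steel disc
def ell(c,x0,x1,y0,y1,lo,hi,z,name,sat=40):
    im=c['image'][y0:y1,x0:x1]; hsv=cv2.cvtColor(im,cv2.COLOR_RGB2HSV)
    m=((hsv[...,2]>=lo)&(hsv[...,2]<=hi)&(hsv[...,1]<sat)).astype(np.uint8)
    cs,_=cv2.findContours(m,cv2.RETR_EXTERNAL,cv2.CHAIN_APPROX_NONE);k=max(cs,key=cv2.contourArea)
    pts=np.array([onz(c,u+x0,v+y0,z) for [[u,v]] in k]); hull=cv2.convexHull(k)
    (a,b),r=cv2.minEnclosingCircle((pts[:,:2]*1000).astype(np.float32))
    rc=cv2.minAreaRect((pts[:,:2]*1000).astype(np.float32))
    print(name,'circle',a.__round__(1),b.__round__(1),'r',round(r,1),'rect',rc,'n',cv2.contourArea(k))
print(g[181,325:390,0]); print(g[139,170:255,0])
ell(w,325,390,145,215,205,255,.013,'disc')
ell(w,320,390,145,215,120,255,.010,'plate')
ell(w,170,260,90,185,70,255,.008,'stand')
A=cv2.resize(w['image'][95:180,160:260,::-1],None,fx=5,fy=5,interpolation=cv2.INTER_CUBIC)
B=cv2.resize(t['image'][210:280,195:255,::-1],None,fx=5,fy=5,interpolation=cv2.INTER_CUBIC)
im=np.zeros((430,800,3),np.uint8);im[:425,:500]=A;im[:350,500:]=B
cv2.imwrite('pics/m2.png',im)
```

```text
[ 42  47  94 112 143 178 186 185 185 187 186 185 105 116 227 230 231 231
 231 232 232 232 233 233 233 233 234 234 234 234 235 235 235 236 236 236
 237 237 237 238 238 238 239 239 239 239 236 201 203 202 203 202 204 203
 199 148  57  57  57  56  57  53  55  54  53]
[ 53  57 122 138 156 170 172 171 172 173 174 174 175 178 178 177 179 180
 181 182 181 182 183 183 185 184 172 151 105  77 138 137 138 135  78  56
  54  55  54  59  59  56  57  58  96 135 137 134  81  64  65  65  67  79
 112 182 190 207 135 137 136 136 147 180 182 195 197 179 180 180 181 180
 180 180 180 180 181 181 190 197  57  44  45  46  47]
disc circle 464.7 -388.3 r 32.8 rect ((465.2139892578125, -386.1483459472656), (43.05592346191406, 65.07437133789062), 72.60382843017578) n 1034.5
plate circle 454.7 -382.4 r 47.6 rect ((454.81939697265625, -382.30926513671875), (69.8966064453125, 69.21695709228516), 17.10865020751953) n 2598.0
stand circle 442.4 -186.8 r 52.8 rect ((447.7250671386719, -185.64247131347656), (83.2943344116211, 100.41040802001953), 16.946147918701172) n 3863.5
```

View pics/m2.png

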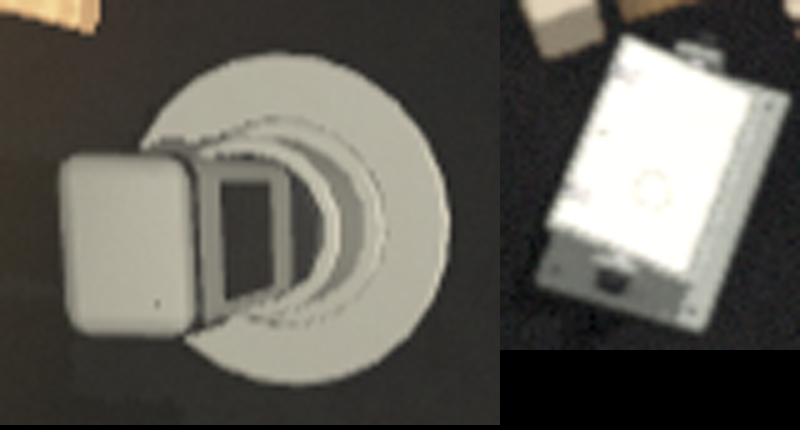

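The crop shows the gauge's 22 mm width lies along image-horizontal (tool y); the dark patch is the grip flat. Top-face corners (crop) ~(62,157),(190,155),(195,333),(74,333). The ring is at crop (654,190) → top image ≈(225.8,248).

Run:
```python
from h import *
w=load('w1');t=load('t1');s=load('side0')
f=lambda u,v:(160+(u+.5)/5-.5,95+(v+.5)/5-.5)
C=[onz(w,*f(*p),.145) for p in [(62,157),(190,155),(195,333),(74,333)]]
print(np.round(C,4),[np.linalg.norm(C[i]-C[(i+1)%4]).round(4) for i in range(4)],'mean',np.mean(C,0))
def circ(P):
    P=np.array(P)[:,:2];A=np.c_[2*P,np.ones(len(P))];x=np.linalg.lstsq(A,(P**2).sum(1),rcond=None)[0];return x[:2],np.sqrt(x[2]+x[:2]@x[:2])
print('stand',circ([onz(w,*f(*p),.008) for p in [(449,218),(285,53),(300,385),(400,105),(410,330),(200,90)]]))
# steel disc: brightest ellipse
hsv=cv2.cvtColor(w['image'],cv2.COLOR_RGB2HSV)[145:215,320:390]
m=(hsv[...,2]>218).astype(np.uint8);n,l,st,ce=cv2.connectedComponentsWithStats(m);k=1+st[1:,4].argmax();print(st[k],ce[k])
cs,_=cv2.findContours((l==k).astype(np.uint8),cv2.RETR_EXTERNAL,cv2.CHAIN_APPROX_NONE)
P=cv2.convexHull(cs[0])[:,0]+[320,145]
d,r=circ([onz(w,*p,.013) for p in P]);print('disc',d,r)
# heights: two views
def bright(c,x0,x1,y0,y1,th):
    g=c['image'][y0:y1,x0:x1].min(2);m=(g>th).astype(np.uint8);n,l,st,ce=cv2.connectedComponentsWithStats(m);k=1+st[1:,4].argmax();return ce[k]+[x0,y0],st[k]
for th in (120,150,165,180):print(bright(s,275,312,312,336,th))
sd=s['image'][232:246,260:282].max(2);print(sd)
tp=onz(w,*f(128,245),.145); print('proj gauge top in side',proj(s,tp))
print('proj disc in side',proj(s,[*d,.013]))
```

```text
[[ 0.4607 -0.1802  0.145 ]
 [ 0.4675 -0.2004  0.145 ]
 [ 0.4392 -0.2084  0.145 ]
 [ 0.4328 -0.1886  0.145 ]] [np.float64(0.0214), np.float64(0.0294), np.float64(0.0208), np.float64(0.0291)] mean [ 0.4500496  -0.19439901  0.145     ]
stand (array([ 0.45015214, -0.195575  ]), np.float64(0.04086358236204871))
[ 19  20  33  32 811] [35.30086313 35.44266338]
disc [ 0.45494276 -0.38281461] 0.021189628382938527
(array([291.76510067, 321.65771812]), array([  9,   4,  17,  12, 149], dtype=int32))
(array([307.68421053, 334.36842105]), array([27, 21, 10,  3, 19], dtype=int32))
(array([308., 334.]), array([32, 22,  3,  1,  3], dtype=int32))Traceback (most recent call last):
  File "<stdin>", line 18, in <module>
  File "<stdin>", line 17, in bright
ValueError: attempt to get argmax of an empty sequence
```

Run:
```python
from h import *
w=load('w1');s=load('side0')
print('disc',tri([(w,355.3,180.44),(s,291.77,321.66)]))
sd=s['image'][230:252,258:284].max(2)
for i,r in enumerate(sd): print(230+i,r)
for z in (.140,.145,.15,.155):
    f=lambda u,v:(160+(u+.5)/5-.5,95+(v+.5)/5-.5)
    print(z,[np.round(proj(s,onz(w,*f(*p),z)),1).tolist() for p in [(62,157),(190,155),(195,333),(74,333)]])
```

```text
disc (array([ 0.45448615, -0.38272561,  0.01252724]), [np.float64(0.0007420278682006094), np.float64(0.0007420278682007292)])
230 [168 171 178 172 158  96 119 182 199 204 207 190 198 202 204 204 203 187
 108  17  91 174 195 197 199 197]
231 [ 97  44  44  45  38  25 113 178 198 205 209 205 164 186 200 201 204 213
 133  16  24 120 180 196 195 196]
232 [ 28  20  20  17  16  19  31 172 204 205 207 203 163 195 208 206 203 209
 129  14  16  90 176 193 191 189]
233 [ 18  20  18  14  16  18  18 120 184 197 199 200 182 160 192 205 201 202
 206 126  16 103 141 178 190 190]
234 [ 20  17  18  17  19  19  20 103 186 201 198 201 203 145 184 205 204 204
 205 123  16  27 110 178 199 200]
235 [ 19  19  18  18  21  19  17  30 167 207 215 214 210 173 153 188 205 205
 204 189 110  12 102 173 191 187]
236 [ 20  16  19  18  17  20  19  18 113 182 198 195 200 205 164 188 209 208
 204 202 122  17  29 115 175 198]
237 [103  17  20  20  20  19  17  20 116 187 205 203 202 202 158 164 198 201
 197 201 187 108  18  79 172 199]
238 [ 94  18  17  20  19  20  21  16  32 155 192 153 121 119 115 128 176 193
 195 197 
[... 1049 characters left out ...]
 52  43  48  36  80 101 103 103 103 104  84  70  70
  44 108 186 204 203 203 200 119]
249 [ 13  16  19  23  70  51  43  48  36  78 100 103  92  75  47  28  29  62
  43  29 127 184 194 196 200 186]
250 [ 15  16  18  18  99  73  45  48  44  78  88  59  33  29  27  26  26  60
 155 109 106 186 204 203 206 207]
251 [ 16  14  17  16  29  21  21  42  44  79  76  44  26  28  24  26  25  45
 179 128  28 128 189 204 203 206]
0.14 [[272.0, 239.5], [276.4, 242.8], [267.1, 245.9], [263.0, 242.6]]
0.145 [[272.2, 238.3], [276.6, 241.5], [267.5, 244.5], [263.4, 241.3]]
0.15 [[272.5, 237.0], [276.8, 240.1], [267.9, 243.1], [263.9, 240.0]]
0.155 [[272.8, 235.7], [277.0, 238.8], [268.2, 241.7], [264.3, 238.6]]
```

Run:
```python
from h import *
y=np.deg2rad(16.8);Rg=R.from_matrix(np.array([[np.cos(y),np.sin(y),0],[np.sin(y),-np.cos(y),0],[0,0,-1]]))
pickle.dump(Rg,open('Rg.pkl','wb'))
print(inc([.4505,-.1957,.36],Rg))
print(onz(load('w1'),178,98,.03))
```

```text
[0.294, -0.377, 0.302, -0.0001, 0.0001, 0.0062]
[ 0.48358605 -0.14193726  0.03      ]
```

arm_command(increments=[[0.15,-0.2,0.15,0,0,0.006],[0.29,-0.37,0.3,0,0,0.006],[0.29,-0.37,0.3,0,0,0.006],[0.29,-0.37,0.3,0,0,0.006],[0.29,-0.37,0.3,0,0,0.006]], fingers=0)

```text
t: 2.12
tool_pos: [0.4508, -0.1974, 0.362]
orientation: [3.106, 0.46, 0.002]
force: [0.1, 0.1, -0.8]
opening: 0.0492
gripper_force: 0.0
```

Run:
```python
from h import *
Rg=pickle.load(open('Rg.pkl','rb'));s=read_state()
print(inc([.4505,-.1957,.277],Rg),s['opening'],s['dq'].round(3),s['force'])
```

```text
[0.0, -0.01, 0.425, 0.0006, -0.0004, 0.0003] 0.04919297331820175 [ 0.     0.001  0.002  0.002 -0.002  0.002] [ 0.11620426  0.06995593 -0.84087202]
```

arm_command(increments=[[0,-0.01,0.15,0,0,0],[0,-0.01,0.3,0,0,0],[0,-0.01,0.425,0,0,0],[0,-0.01,0.425,0,0,0],[0,-0.01,0.425,0,0,0]])

```text
t: 2.75
tool_pos: [0.4507, -0.195, 0.2773]
orientation: [3.106, 0.462, 0.002]
force: [-0.7, -1.0, 0.4]
opening: 0.0468
gripper_force: 0.0
```

arm_command(increments=[[0,0,0,0,0,0],[0,0,0,0,0,0],[0,0,0,0,0,0],[0,0,0,0,0,0],[0,0,0,0,0,0]], fingers=1, force=30)

```text
t: 3.38
tool_pos: [0.4505, -0.1942, 0.2763]
orientation: [3.107, 0.463, 0.001]
force: [-0.9, 1.2, 5.8]
opening: 0.0219
gripper_force: 30.0
```

arm_command(increments=[[0,0,-0.1,0,0,0],[0,0,-0.25,0,0,0],[0,0,-0.4,0,0,0],[0,0,-0.5,0,0,0],[0,0,-0.5,0,0,0]])

```text
t: 4.0
tool_pos: [0.4507, -0.1943, 0.377]
orientation: [3.106, 0.463, 0.003]
force: [0.2, -0.1, -2.2]
opening: 0.0218
gripper_force: 30.0
```

Run:
```python
from h import *
s=read_state();print(s['t'],s['tool_pos'],s['force'],s['opening'],s['wrist_torque'])
snap('wrist','w2');snap('side','s2');snap('top','t2')
a=load('w2')['image'][:,:,::-1];b=load('s2')['image'][:,:,::-1]
im=np.zeros((420,800,3),np.uint8);im[:,:480]=a[:,40:520];im[:400,480:]=cv2.resize(b[130:330,220:380],None,fx=2,fy=2)
cv2.imwrite('pics/m3.png',im)
```

```text
4.0 [ 0.45067889 -0.19431609  0.37697967] [ 0.15444853 -0.05070973 -2.2046568 ] 0.02178303233057608 [-0.01388181  0.00136649  0.00080773]
```

View pics/m3.png

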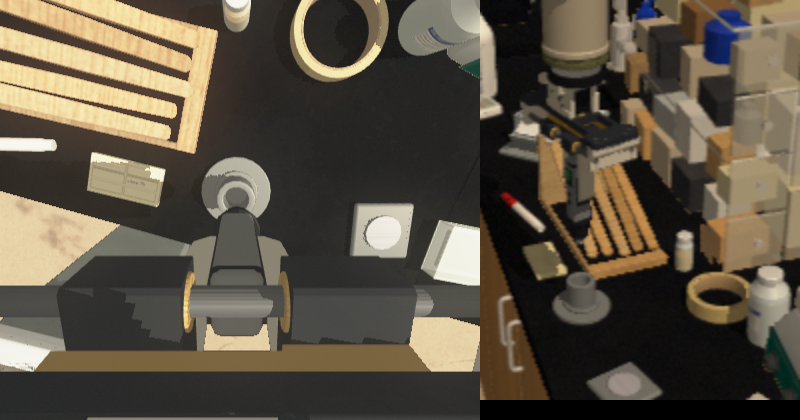

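Gauge is out and held straight (foot near (278,193) in the wrist picture); stand empty, steel disc clear at wrist (423,232). Now to the zero plate.

Run:
```python
from h import *
Rg=pickle.load(open('Rg.pkl','rb'))
w=load('w2');p,r=meas()
print('foot proj',proj(w,p+r.apply([0,0,.262])),proj(w,p+r.apply([0,0.007,.262])),proj(w,p+r.apply([0.007,0,.262])))
g=w['image'].max(2)
print(g[170:215:3,262:296])
print(inc([.4546,-.3825,.377],Rg),inc([.4546,-.3825,.290],Rg))
```

```text
foot proj (np.float64(274.78016148747497), np.float64(216.00842149540372)) (np.float64(282.89532518781243), np.float64(215.99876762316927)) (np.float64(274.7653133803525), np.float64(208.1496555841235))
[[181 182 181 183 183 182 182 183 182 182 144 144 145 169 169 185 184 184
  183 185 185 185 185 185 186 187 186 187 186 186 188 188 188 188]
 [180 146 179 103 120 137 153 165 173 181 182 183 184 184 185 185 185 185
  185 186 182 178 175 166 163 177 188 187 187 186 188 188 187 188]
 [100 104 107 108 145 144 142 102 101  98  94  92 114 115 116 116 118 119
  133 154 174 187 187 187 187 188 189 178 173 186 185 187 187 187]
 [107 107 104  95  90  91  92  91  90  90  91  90  91  93  96  97  99 101
  104 106 107 109 113 116 135 170 188 188 189 195 205 188 186 187]
 [ 92  90  91  90  92 103 121 148 163 169 182 184 184 186 187 187 190 190
  190 178 165 154 131 118 119 123 125 133 162 187 186 200 200 175]
 [ 90 116 156 176 179 181 182 183 183 182 180 179 179 181 180 180 179 179
  182 185 188 189 193 194 198 192 159 128 130 146 187 187 190 207]
 [174 179 181 183 182 184 179 157 141 131 119 105 1
[... 615 characters left out ...]
8  89 100 161 175 180 187 197 205 171]
 [199 212 137 132 130 128 111  90  89  91  94  98  98  97  99  98  97  95
   94  89  90  88  90  87  87  91 131 168 175 182 186 194 201 176]
 [187 195 212 155 128 126 121 117 104 101  82  77  73  68  61  60  70  73
   82  82  89  89  90  89 102 157 173 176 179 184 188 180 174 182]
 [175 179 184 187 163 136  60  43  43  45  44  45  46  47  48  48  48  52
   51  47  47  47  48  80 129 157 178 179 184 185 165 181 181 181]
 [146 119  76  47  46  53  52  52  54  53  52  52  54  53  53  55  52  67
   67  66  60  61  63  62  70  69  64  70 125 161 179 179 179 181]]
[-0.253, 0.909, -0.016, -0.0005, 0.0005, 0.0009] [-0.252, 0.909, 0.419, -0.0005, 0.0005, 0.0009]
```

arm_command(increments=[[-0.07,0.25,0,0,0,0],[-0.14,0.5,0,0,0,0],[-0.2,0.75,0.05,0,0,0],[-0.25,0.91,0.2,0,0,0],[-0.25,0.91,0.4,0,0,0]])

```text
t: 4.78
tool_pos: [0.4549, -0.3852, 0.294]
orientation: [3.107, 0.459, -0.0]
force: [-0.2, 0.0, -2.3]
opening: 0.0218
gripper_force: 30.0
```

arm_command(increments=[[0,0,0,0,0,0],[0,0,0,0,0,0],[0,0,0,0,0,0],[0,0,0,0,0,0],[0,0,0,0,0,0]])

```text
t: 5.4
tool_pos: [0.4558, -0.3828, 0.2968]
orientation: [3.106, 0.464, 0.002]
force: [-0.6, -0.6, -1.4]
opening: 0.0218
gripper_force: 30.0
```

Run:
```python
from h import *
Rg=pickle.load(open('Rg.pkl','rb'));s=read_state()
print(s['tool_pos'],s['force'],s['wrist_torque'],inc([.4546,-.3825,.276],Rg),meas()[1].as_matrix().round(4).tolist())
snap('side','s3')
```

```text
[ 0.45583286 -0.38277702  0.29677457] [-0.59188769 -0.63199738 -1.40797268] [ 0.00106135  0.02542477 -0.04371657] [-0.006, -0.003, 0.104, 0.0005, -0.0002, 0.001] [[0.9564, 0.292, 0.0011], [0.292, -0.9564, -0.0011], [0.0008, 0.0014, -1.0]]
```

arm_command(increments=[[-0.005,0,0.03,0,0,0],[-0.005,0,0.06,0,0,0],[-0.005,0,0.09,0,0,0],[-0.005,0,0.1,0,0,0],[-0.005,0,0.1,0,0,0]])

```text
t: 6.08
tool_pos: [0.4545, -0.383, 0.2754]
orientation: [-3.107, -0.463, 0.001]
force: [0.2, 0.4, -1.4]
opening: 0.0219
gripper_force: 30.0
```

arm_command(increments=[[0,0,0.005,0,0,0],[0,0,0.01,0,0,0],[0,0,0.015,0,0,0],[0,0,0.015,0,0,0],[0,0,0.015,0,0,0]])

```text
t: 6.7
tool_pos: [0.4547, -0.3832, 0.273]
orientation: [3.107, 0.463, 0.001]
force: [-0.1, -0.1, 1.5]
opening: 0.0218
gripper_force: 30.0
```

arm_command(increments=[[0,0,0.005,0,0,0],[0,0,0.012,0,0,0],[0,0,0.012,0,0,0],[0,0,0.012,0,0,0],[0,0,0.012,0,0,0]])

```text
t: 7.32
tool_pos: [0.4547, -0.3832, 0.2705]
orientation: [3.107, 0.463, 0.001]
force: [1.0, -0.2, 1.9]
opening: 0.022
gripper_force: 30.0
```

arm_command(increments=[[0,0,0,0,0,0],[0,0,0,0,0,0],[0,0,0,0,0,0],[0,0,0,0,0,0],[0,0,0,0,0,0]])

```text
t: 7.95
tool_pos: [0.4547, -0.3832, 0.2705]
orientation: [3.107, 0.463, 0.001]
force: [1.6, -2.7, 2.7]
opening: 0.0221
gripper_force: 30.0
```

Run:
```python
from h import *
s=read_state();print(s['tool_pos'],s['force'])
snap('side','s4')
b=load('s4')['image'][:,:,::-1];cv2.imwrite('pics/m4.png',cv2.resize(b[215:345,235:345],None,fx=4.5,fy=4.5,interpolation=cv2.INTER_CUBIC))
```

```text
[ 0.45470161 -0.38317326  0.27048   ] [ 1.58410632 -2.73454444  2.65944077]
```

View pics/m4.png

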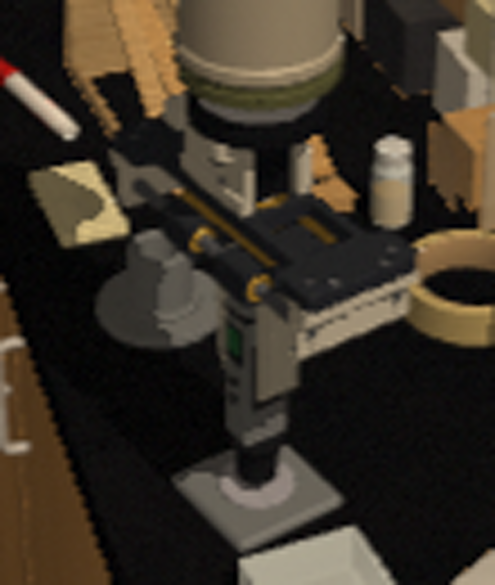

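Foot is pressed on the middle of the steel disc (~4.5 N, ~4.5 mm in), gauge upright. Lift and carry it over the rack.

arm_command(increments=[[0,0,0,0,0,0],[0,0,0,0,0,0],[0,0,-0.1,0,0,0],[0,0,-0.35,0,0,0],[0,0,-0.6,0,0,0]])

```text
t: 8.62
tool_pos: [0.454, -0.3825, 0.3915]
orientation: [-3.105, -0.463, 0.003]
force: [0.2, -1.1, -0.2]
opening: 0.0216
gripper_force: 30.0
```

arm_command(increments=[[0.04,-0.2,-0.1,0,0,0],[0.08,-0.4,-0.2,0,0,0],[0.12,-0.6,-0.3,0,0,0],[0.17,-0.8,-0.4,0,0,0],[0.21,-0.98,-0.45,0,0,0]])

```text
t: 9.25
tool_pos: [0.4369, -0.1817, 0.4822]
orientation: [3.107, 0.463, 0.001]
force: [1.2, 0.9, -1.2]
opening: 0.0216
gripper_force: 30.0
```

arm_command(increments=[[0.04,-0.2,0,0,0,0],[0.08,-0.4,0,0,0,0],[0.12,-0.6,0,0,0,0],[0.17,-0.8,0,0,0,0],[0.21,-0.98,0,0,0,0]])

```text
t: 9.88
tool_pos: [0.4196, 0.0178, 0.4808]
orientation: [-3.107, -0.463, 0.002]
force: [-0.3, -0.1, -1.3]
opening: 0.0217
gripper_force: 30.0
```

arm_command(increments=[[0.05,-0.3,0,0,0,0],[0.12,-0.6,0,0,0,0],[0.18,-0.9,0,0,0,0],[0.2,-0.98,0,0,0,0],[0.2,-0.98,0,0,0,0]])

```text
t: 10.5
tool_pos: [0.4012, 0.216, 0.4804]
orientation: [3.106, 0.467, -0.002]
force: [0.4, -0.1, -1.3]
opening: 0.0214
gripper_force: 30.0
```

Run:
```python
from h import *
s=read_state();print(s['tool_pos'],s['force'],s['q'].round(2))
snap('wrist','w5');snap('top','t5');snap('side','s5')
w=load('w5')['image'][:,:,::-1];t=load('t5')['image'][:,:,::-1]
im=np.zeros((420,800,3),np.uint8);im[:]=0;im[:,:560]=w;im[:240,560:]=cv2.resize(t[205:285,180:260],(240,240))
cv2.imwrite('pics/m5.png',im)
```

```text
[0.40121907 0.21597548 0.48041578] [ 0.43323631 -0.11608728 -1.34048056] [ 0.38 -0.29  1.75 -0.    1.68  1.65]
```

View pics/m5.png

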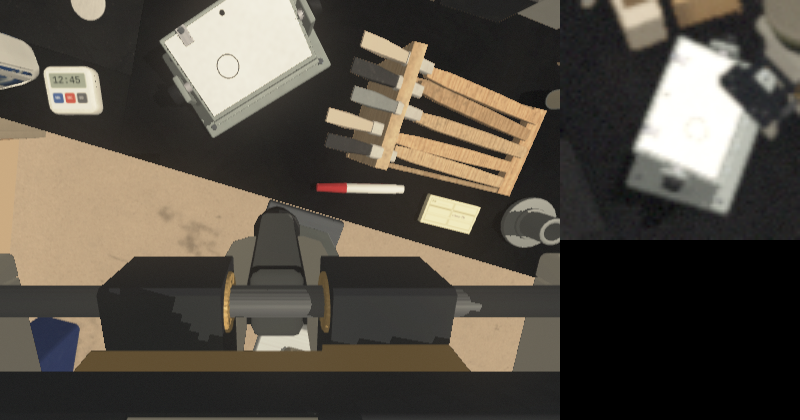

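The wrist picture shows the whole ring at (228,66) on the panel, with the top view's ring at ≈(225,247.7). Panel corners are cut off; take two better wrist views.

arm_command(increments=[[0.18,-0.09,0,0,0,0],[0.37,-0.18,0,0,0,0],[0.37,-0.18,0,0,0,0],[0.37,-0.18,0,0,0,0],[0.37,-0.18,0,0,0,0]])

```text
t: 11.28
tool_pos: [0.4618, 0.2704, 0.481]
orientation: [-3.107, -0.461, -0.001]
force: [0.4, 0.3, -1.2]
opening: 0.0221
gripper_force: 30.0
```

Run:
```python
from h import *
snap('wrist','wA')
```

arm_command(increments=[[-0.15,-0.15,-0.1,0,0,0],[-0.3,-0.32,-0.1,0,0,0],[-0.37,-0.32,-0.1,0,0,0],[-0.37,-0.32,-0.1,0,0,0],[-0.37,-0.32,-0.1,0,0,0]])

```text
t: 11.95
tool_pos: [0.3731, 0.3106, 0.5004]
orientation: [3.107, 0.462, 0.001]
force: [0.4, 0.2, -0.6]
opening: 0.0219
gripper_force: 30.0
```

Run:
```python
from h import *
print(read_state()['dq'].round(3))
snap('wrist','wB')
A=load('wA')['image'][:,:,::-1];B=load('wB')['image'][:,:,::-1]
out=[]
for n in ('wA','wB'):
    im=load(n)['image'];m=(im.min(2)>215).astype(np.uint8);m[230:]=0
    k,l,st,ce=cv2.connectedComponentsWithStats(m)
    for i in range(1,k):
        if st[i,4]>800: print(n,st[i],ce[i])
im=np.zeros((600,800,3),np.uint8)
im[:300,:800]=cv2.resize(A[40:190,110:510],None,fx=2,fy=2,interpolation=cv2.INTER_CUBIC)
im[300:,:800]=cv2.resize(B[0:150,110:510],None,fx=2,fy=2,interpolation=cv2.INTER_CUBIC)
cv2.imwrite('pics/m6.png',im)
```

```text
[-0.004  0.016 -0.007  0.003 -0.001  0.001]
wA [ 199   43  136  128 8133] [270.65584655 108.68388049]
wB [ 252    0  131  110 7808] [322.0864498   49.18929303]
wB [   0   11   40   42 1261] [16.60586836 33.40999207]
```

View pics/m6.png

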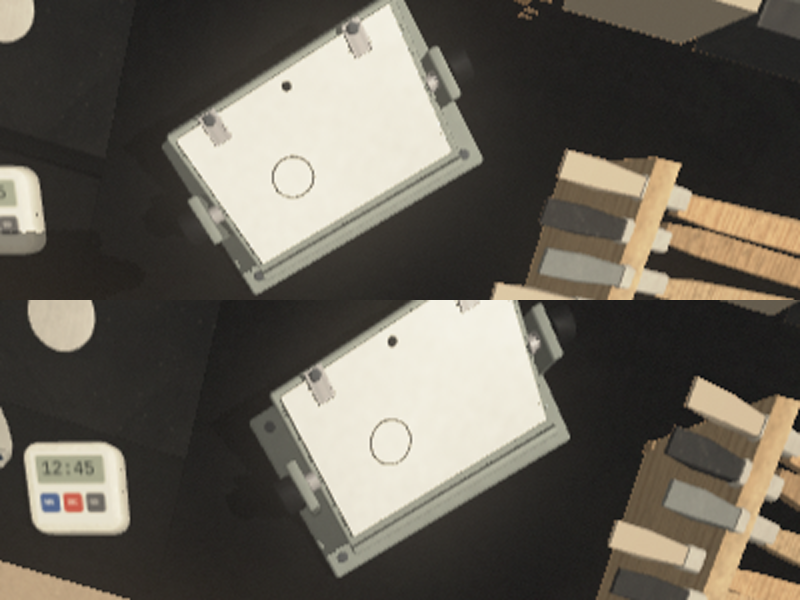

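Both views show the panel's left, bottom and right corners, dark dot and ring: A — ring (256,128), corners (198,109),(241,172),(336,117); B — ring (305,70), corners (250,48),(286,119),(383,60).

```bash
cat > panel.py <<'E'
from h import *
rough={'wA':dict(L=(198.5,109),B=(241,172.5),Rr=(336,117.5),T=(306.5,41.5),ring=(256.5,128.5),dot=(253,83)),
'wB':dict(L=(250,48),B=(286,119),Rr=(383,60.5),ring=(305,70.5),dot=(306,20.5)),
'w5':dict(L=(161,42),B=(212,122),Rr=(314,62),ring=(228,66),dot=(222,12.5))}
feat={}
for n,f in rough.items():
    c=load(n);g=cv2.cvtColor(c['image'],cv2.COLOR_RGB2GRAY)
    k=4;G=cv2.resize(g,None,fx=k,fy=k,interpolation=cv2.INTER_CUBIC)
    m=(G>195).astype(np.uint8)
    cs,_=cv2.findContours(m,cv2.RETR_LIST,cv2.CHAIN_APPROX_NONE)
    P=(np.vstack(cs)[:,0]+.5)/k-.5
    def line(a,b,lo=.1,hi=.9,tol=4):
        for it in range(3):
            a,b=np.array(a,float),np.array(b,float);d=b-a;L=np.linalg.norm(d);d/=L;q=P-a
            s=q@d;e=q@[-d[1],d[0]];sel=P[(s>lo*L)&(s<hi*L)&(abs(e)<tol)]
            vx,vy,x,y=cv2.fitLine(sel.astype(np.float32),cv2.DIST_HUBER,0,.01,.01).ravel()
            dd=np.array([vx,vy]);x0=np.array([x,y]);a=x0+dd*((a-x0)@dd);b=x0+dd*((b-x0)@dd);tol=1.2
        return np.cross([*a,1],[*b,1])
    X=lambda l,k:(lambda h:h[:2]/h[2])(np.cross(l,k))
    lb=line(f['L'],f['B']);br=line(f['B'],f['Rr']);o={'B':X(lb,br)}
    Tp=f.get('T') or np.array(f['Rr'])+(np.array(f['L'])-f['B'])*.9
    if n=='wA': rt=line(f['Rr'],f['T'],.1,.6);lt=line(f['L'],f['T'],.3,.75);o['T']=X(lt,rt);o['L']=X(lb,lt)
    else: rt=line(f['Rr'],Tp,.05,.35)
    o['Rr']=X(br,rt)
    u,v=map(int,f['ring']);
    rp=g[v-16:v+17,u-16:u+17].astype(float) if v>16 else None
    x0,y0=u-16,v-16;yy,xx=np.mgrid[0:33,0:33];wgt=np.clip(225-rp,0,None)*(np.hypot(xx-16,yy-16)<16)*(np.hypot(xx-16,yy-16)>6)
    pts=np.argwhere(wgt>12)[:,::-1].astype(np.float32);e=cv2.fitEllipse(pts);o['ring']=np.array(e[0])+[x0,y0]
    u,v=map(round,f['dot']);p=np.clip(200-g[v-5:v+6,u-5:u+6].astype(float),0,None);yy,xx=np.mgrid[v-5:v+6,u-5:u+6]
    o['dot']=np.array([(p*xx).sum(),(p*yy).sum()])/p.sum()
    print(n,{a:b.round(1).tolist() for a,b in o.items()},'ell',np.round(e[1],1)); feat[n]=o
W={}
for k in ('B','Rr','ring','dot'):
    x,res=tri([(load(n),*feat[n][k]) for n in feat]);W[k]=x;print(k,x.round(4),np.round(np.array(res)*1e3,2))
t,s=load('t1'),load('side0')
print('ring w/ top',tri([(load('wA'),*feat['wA']['ring']),(load('wB'),*feat['wB']['ring']),(t,225.4,247.8)]), 'proj',proj(t,W['ring']))
pts=np.array(list(W.values()));cen=pts.mean(0);nrm=np.linalg.svd(pts-cen)[2][2];nrm*=np.sign(nrm[2])
print('plane res mm',((pts-cen)@nrm*1e3).round(2),'normal',nrm.round(4))
y=W['B']-W['Rr'];print('long side',np.linalg.norm(y)); y/=np.linalg.norm(y);
# corners T,L on plane
def onpl(c,u,v):
    o,d=ray(c,u,v);return o+d*((cen-o)@nrm)/(d@nrm)
a=load('wA');L=onpl(a,*feat['wA']['L']);T=onpl(a,*feat['wA']['T'])
print('L',L.round(4),'T',T.round(4),'sides',np.linalg.norm(L-W['B']),np.linalg.norm(T-W['Rr']),np.linalg.norm(T-L))
y=y-nrm*(y@nrm);y/=np.linalg.norm(y);x=np.cross(y,nrm)
ctr=(L+T+W['B']+W['Rr'])/4;d=W['ring']-ctr;print('ring rel centre x,y,n',d@x,d@y,d@nrm,'x',x.round(3),'y',y.round(3),'tilt',np.degrees(np.arccos(nrm[2])))
pickle.dump((W['ring'],x,y,nrm),open('ring.pkl','wb'))
E
python3 panel.py
```

```text
wA {'B': [241.3, 171.4], 'T': [304.1, 41.3], 'L': [197.7, 109.7], 'Rr': [335.3, 115.5], 'ring': [256.0, 128.0], 'dot': [252.7, 82.7]} ell [20.3 20.5]
wB {'B': [286.8, 117.6], 'Rr': [382.6, 59.4], 'ring': [304.9, 70.4], 'dot': [305.6, 20.3]} ell [19.8 22.8]Traceback (most recent call last):
  File "panel.py", line 20, in <module>
    lb=line(f['L'],f['B']);br=line(f['B'],f['Rr']);o={'B':X(lb,br)}
                              ~~~~^^^^^^^^^^^^^^^^
  File "panel.py", line 16, in line
    vx,vy,x,y=cv2.fitLine(sel.astype(np.float32),cv2.DIST_HUBER,0,.01,.01).ravel()
              ~~~~~~~~~~~^^^^^^^^^^^^^^^^^^^^^^^^^^^^^^^^^^^^^^^^^^^^^^^^^
cv2.error: OpenCV(4.12.0) /io/opencv/modules/imgproc/src/linefit.cpp:50: error: (-215:Assertion failed) count > 0 in function 'fitLine2D_wods'
```

```bash
sed -i 's/B=(212,122),Rr=(314,62)/B=(209,119),Rr=(313,58)/; s/tol=4)/tol=6)/' panel.py; python3 panel.py
```

```text
wA {'B': [241.3, 171.4], 'T': [304.1, 41.3], 'L': [197.7, 109.7], 'Rr': [335.3, 115.5], 'ring': [256.0, 128.0], 'dot': [252.7, 82.7]} ell [20.3 20.5]
wB {'B': [286.8, 117.6], 'Rr': [382.6, 59.4], 'ring': [304.9, 70.4], 'dot': [305.6, 20.3]} ell [19.8 22.8]
w5 {'B': [214.0, 115.7], 'Rr': [311.6, 54.6], 'ring': [227.5, 65.7], 'dot': [221.5, 12.2]} ell [21.8 24.1]
B [0.4614 0.3222 0.0451] [0.07 0.05 0.07]
Rr [0.5708 0.2209 0.0443] [0.11 0.08 0.07]
ring [0.5243 0.3176 0.0591] [0.02 0.09 0.07]
dot [0.5742 0.3347 0.0768] [0.02 0.04 0.05]
ring w/ top (array([0.52444442, 0.31772137, 0.05748091]), [np.float64(0.00011081375115138152), np.float64(0.0002687334544998564), np.float64(0.00027144176999172785)]) proj (np.float64(225.48056609210087), np.float64(247.5985340029038))
plane res mm [ 0.13  0.03 -0.3   0.14] normal [-0.2346 -0.2598  0.9367]
long side 0.1490881479438823
L [0.5246 0.3907 0.0797] T [0.6345 0.2893 0.0791] sides 0.09941305522553479 0.09976870609375421 0.14947776108495214
ring rel centre x,y,n -0.007936419904089118 0.02522074766524234 -0.0003404517763305614 x [0.638 0.686 0.35 ] y [-0.733  0.68   0.005] tilt 20.48865689938602
```

Everything agrees: panel 99.6×149.3 mm, ring at (−7.9,+25.2) mm of the centre, tilt 20.4°. Compute the square approach.

```bash
cat > app.py <<'E'
from h import *
import sys
ring,x,y,n=pickle.load(open('ring.pkl','rb'))
ring=np.array([.5244,.3177,.0588]); y=np.array([y[0],y[1],0]);y/=np.linalg.norm(y);n=n-y*(n@y);n/=np.linalg.norm(n)
Rg=pickle.load(open('Rg.pkl','rb'))
a,_=R.align_vectors([-n],[Rg.apply([0,0,1])]); Rt=a*Rg
so=float(sys.argv[1]); s=read_state()
tgt=ring+n*(.262+so)
print('n',n.round(3),'tgt',tgt.round(4),'inc',inc(tgt,Rt))
p,r=meas();foot=p+r.apply([0,0,.262]);e=foot-ring
xx=np.cross(y,n)
print('foot rel ring x,y,n mm',np.round([e@xx*1e3,e@y*1e3,e@n*1e3],2),'ang err deg',np.degrees(np.arccos(np.clip(-n@r.apply([0,0,1]),-1,1))).round(2))
print('F.n',s['force']@n,'F lat',s['force']@xx,s['force']@y,'q',s['q'].round(2),'t',s['t'],'open',s['opening'])
E
python3 app.py .03; python3 -c "
from h import *
print(onz(load('top0'),150,305,.05))"
```

```text
n [-0.238 -0.257  0.937] tgt [0.4549 0.2427 0.3323] inc [0.292, 0.443, 0.84, 0.0576, 0.0982, 0.0005]
foot rel ring x,y,n mm [-38.32 105.94 205.89] ang err deg 20.49
F.n -0.8534308288636588 F lat -0.2738076982106227 0.005855919598393005 q [ 0.59 -0.2   1.64 -0.    1.7   1.86] t 12.0 open 0.0218061006519801
[0.43975197 0.63686428 0.05      ]
```

arm_command(increments=[[0.08,0.12,0.15,0.02,0.03,0],[0.15,0.24,0.3,0.04,0.06,0],[0.22,0.36,0.45,0.0576,0.098,0],[0.29,0.44,0.6,0.0576,0.098,0],[0.29,0.44,0.7,0.0576,0.098,0]])

```text
t: 12.62
tool_pos: [0.4548, 0.2418, 0.3582]
orientation: [-2.861, -0.421, -0.403]
force: [-0.6, 0.8, -2.4]
opening: 0.0221
gripper_force: 30.0
```

arm_command(increments=[[0,0,0,0,0,0],[0,0,0,0,0,0],[0,0,0,0,0,0],[0,0,0,0,0,0],[0,0,0,0,0,0]])

```text
t: 13.25
tool_pos: [0.4537, 0.2441, 0.3609]
orientation: [-2.858, -0.427, -0.407]
force: [0.1, 0.0, -1.2]
opening: 0.0218
gripper_force: 30.0
```

```bash
python3 app.py .012
```

```text
n [-0.238 -0.257  0.937] tgt [0.4592 0.2474 0.3155] inc [-0.039, 0.034, 0.223, -0.0004, 0.0001, 0.0009]
foot rel ring x,y,n mm [10.21  2.11 56.68] ang err deg 0.07
F.n -1.1686226491629932 F lat -0.3385565797193171 -0.0826536789194694 q [ 0.33 -0.25  1.95  0.19  1.12  1.55] t 13.25 open 0.021838731111162503
```

arm_command(increments=[[-0.02,0.02,0.06,0,0,0],[-0.04,0.034,0.12,0,0,0],[-0.04,0.034,0.18,0,0,0],[-0.04,0.034,0.22,0,0,0],[-0.04,0.034,0.22,0,0,0]])

```text
t: 13.88
tool_pos: [0.4587, 0.247, 0.3144]
orientation: [-2.859, -0.426, -0.403]
force: [0.3, 0.7, -0.7]
opening: 0.0219
gripper_force: 30.0
```

```bash
python3 app.py .002
python3 - <<'E'
from h import *
snap('wrist','w7');snap('side','s7')
c=load('w7');s=load('s7')
im=np.zeros((480,800,3),np.uint8)
im[:480,:520]=cv2.resize(c['image'][140:260,210:340,::-1],None,fx=4,fy=4,interpolation=cv2.INTER_CUBIC)
im[:420,520:]=cv2.resize(s['image'][140:230,220:280,::-1],(280,420),interpolation=cv2.INTER_CUBIC)
cv2.imwrite('pics/m7.png',im)
ring=np.array([.5244,.3177,.0588]);print('ring proj',proj(c,ring)); p,r=meas();print('foot',proj(c,p+r.apply([0,0,.262])),proj(s,p+r.apply([0,0,.262])))
E
```

```text
n [-0.238 -0.257  0.937] tgt [0.4616 0.2499 0.3061] inc [0.005, -0.002, 0.046, -0.0003, 0.0009, 0.0007]
foot rel ring x,y,n mm [-1.51  0.69 11.22] ang err deg 0.18
F.n -0.9397088622630219 F lat 0.375828421615605 0.22402355369426824 q [ 0.33 -0.19  1.99  0.19  1.03  1.53] t 13.875 open 0.02192324219722126
ring proj (np.float64(276.378631559846), np.float64(210.0031672837238))
foot (np.float64(276.31514022985823), np.float64(214.34997835532917)) (np.float64(252.69785192368843), np.float64(188.5233263989525))
```

View pics/m7.png

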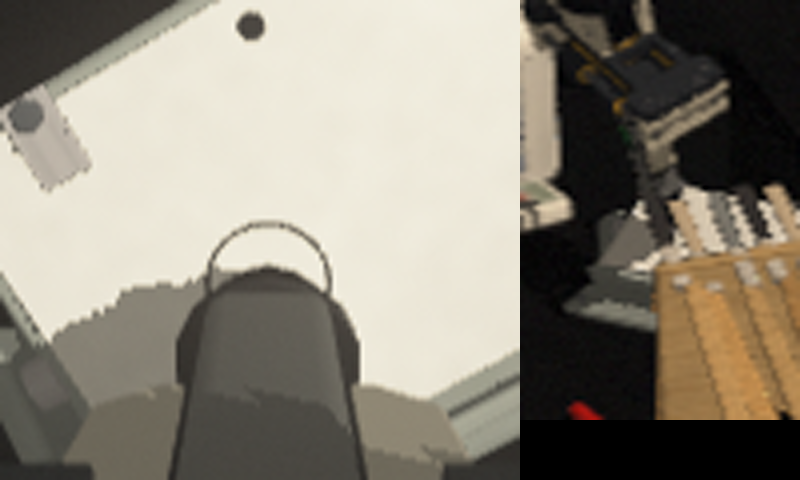

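Ring (crop centre ≈(268,283), top edge row 222) is concentric with the barrel's axis to ~1 mm, as predicted. Press on in small steps.

arm_command(increments=[[0.005,-0.002,0.015,0,0.0005,0],[0.005,-0.002,0.03,0,0.0005,0],[0.005,-0.002,0.045,0,0.0005,0],[0.005,-0.002,0.045,0,0.0005,0],[0.005,-0.002,0.045,0,0.0005,0]])

```text
t: 14.6
tool_pos: [0.4618, 0.2498, 0.3074]
orientation: [-2.858, -0.426, -0.408]
force: [0.1, 0.1, -1.9]
opening: 0.0219
gripper_force: 30.0
```

```bash
python3 app.py -.002
```

```text
n [-0.238 -0.257  0.937] tgt [0.4625 0.251  0.3024] inc [-0.003, 0.0, 0.026, -0.0003, -0.0001, 0.0008]
foot rel ring x,y,n mm [ 0.73 -0.08  3.23] ang err deg 0.06
F.n -1.8541309851894177 F lat -0.5721516564408896 -0.04489955837427228 q [ 0.34 -0.17  1.99  0.19  1.01  1.54] t 14.6 open 0.021873540728779638
```

arm_command(increments=[[-0.003,0,0.005,0,0,0],[-0.003,0,0.01,0,0,0],[-0.003,0,0.016,0,0,0],[-0.003,0,0.016,0,0,0],[-0.003,0,0.016,0,0,0]])

```text
t: 15.22
tool_pos: [0.462, 0.2505, 0.3043]
orientation: [-2.858, -0.426, -0.408]
force: [0.7, -0.3, -1.4]
opening: 0.0217
gripper_force: 30.0
```

```bash
python3 app.py -.002|tail -2
```

```text
foot rel ring x,y,n mm [0.23 0.22 0.03] ang err deg 0.06
F.n -1.3776784643967674 F lat -0.23261678145377984 -0.7269924998674872 q [ 0.34 -0.16  1.99  0.2   1.01  1.54] t 15.225 open 0.021709538188586855
```

arm_command(increments=[[0,0,0.004,0,0,0],[0,0,0.008,0,0,0],[0,0,0.012,0,0,0],[0,0,0.012,0,0,0],[0,0,0.012,0,0,0]])

```text
t: 15.85
tool_pos: [0.4626, 0.2511, 0.3021]
orientation: [-2.857, -0.426, -0.408]
force: [-2.2, -0.7, 0.9]
opening: 0.0219
gripper_force: 30.0
```

```bash
python3 app.py -.005|tail -2
```

```text
foot rel ring x,y,n mm [ 0.35  0.19 -2.26] ang err deg 0.07
F.n 1.497617098627342 F lat -1.576097139962664 1.1068123399743357 q [ 0.34 -0.16  1.99  0.2   1.    1.53] t 15.85 open 0.021883418050183245
```

arm_command(increments=[[0,0,0.005,0,0,0],[0,0,0.01,0,0,0],[0,0,0.015,0,0,0],[0,0,0.015,0,0,0],[0,0,0.015,0,0,0]])

```text
t: 16.48
tool_pos: [0.4633, 0.2519, 0.2993]
orientation: [-2.857, -0.426, -0.408]
force: [-2.2, -0.7, 3.2]
opening: 0.0217
gripper_force: 30.0
```

```bash
python3 app.py -.005
python3 - <<'E'
from h import *
n=np.array([-.238,-.257,.937]);o=[]
for i in range(8):
    read_camera('side');s=read_state();o.append(s['force']@n)
print(np.round(o,2),np.mean(o))
E
```

```text
n [-0.238 -0.257  0.937] tgt [0.4633 0.2517 0.2995] inc [-0.0, 0.0, -0.001, -0.0003, -0.0002, 0.0008]
foot rel ring x,y,n mm [ 0.34  0.21 -5.3 ] ang err deg 0.07
F.n 3.689901167252362 F lat -0.7576777628382173 1.119549615501272 q [ 0.34 -0.15  1.99  0.2   0.99  1.53] t 16.475 open 0.021718877018797794
[3.07 3.96 4.13 3.58 2.89 3.89 4.18 2.86] 3.5692061303091336
```

arm_command(increments=[[0,0,0,0,0,0],[0,0,0,0,0,0],[0,0,0,0,0,0],[0,0,0,0,0,0],[0,0,0,0,0,0]])

```text
t: 17.5
tool_pos: [0.4633, 0.2519, 0.2992]
orientation: [-2.857, -0.426, -0.408]
force: [-1.3, -0.8, 2.9]
opening: 0.022
gripper_force: 30.0
```

```bash
python3 app.py -.005|tail -2; python3 -c "
from h import *
print(close_job())"
```

```text
foot rel ring x,y,n mm [ 0.34  0.21 -5.34] ang err deg 0.07
F.n 3.2800896112128335 F lat -0.387143981160589 0.3961483802828923 q [ 0.34 -0.15  1.99  0.2   0.99  1.53] t 17.5 open 0.021971278401236582
the job is handed in; nothing more can be done
None
```

I handed the job in at 17.5 s: the gauge was zeroed upright on the steel disc for just over a second at about 4.5 N (foot about half in), and is now held square on the panel at about 4.6–4.9 N (foot roughly 5 mm in), an estimated 0.4 mm from the ring's centre; I moved nothing else on the bench.

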